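Clear the acrylic offcuts off the sign-assembly board

ROBOT

A 6-joint arm with a two-finger parallel gripper is mounted at the origin on the work surface. World frame = base frame: x ahead of the robot, y to its left, z up, the work surface at z = 0. Lengths are in mm, angles in rad, forces in N, time in s.
With the tool pointing down it reaches from about 300 to 775 mm from the base axis. Payload 14.6 kg.
Tool frame: the origin (TCP) lies midway between the tips of the shut fingers; the grasp point (between the pads) lies grasp_offset behind it (grasp_offset is the distance from the TCP to the grasp point, in mm); z points along the fingers, y is the line along which they close (so a half turn about z gives the same grasp; the last joint's range is limited). The gripper opens to 94 mm and grips with 3 to 60 N. Pads are 16 mm wide; open, the fingers measure 119 mm over their backs; the gripper's body (75 mm by 177 mm) begins 78 mm behind the grasp point.
Start: joints at [1.094, 0.3, 1.521, -0, 1.321, -0.067], TCP at [219.131, 504.451, 205.446] pointing down, gripper open.
Joint ranges: [-3.03, 3.03], [-0.79, 2.21], [0.23, 2.52], [-1.04, 4.18], [0, 3.07], [-2.55, 2.55]. Speed limits (rad/s): [2.22, 2.22, 2.57, 3.14, 3.14, 3.14].

INTERFACE

Orientations are given as [roll, pitch, yaw] about the fixed x, y, z axes, in that order (R = Rz(yaw) Ry(pitch) Rx(roll)).
In Python, from cell import * gives the robot as it stands. The module is installed in compiled form; this text tells all that it offers.
- The arm moves only by the shell command python3 -m jog 'ROWS' [FORCE]. ROWS is JSON, a list of rows, each a list of 3 entries, a list of its own where there are three numbers: the finger opening in mm, from 0 to 94, then the shift along the tool's x, y, z in units of 50 mm (1.0 is 50 mm), then the turn about the tool's z in units of 180 degrees (1.0 is 180 degrees). In form: [[fingers, [dx, dy, dz], twist], ...]. A call has 1 to 20 rows; each row shifts and turns the commanded pose from where the row before left it, along the tool's axes as they then stand; what a row does not reach is not made up. A row lasts 1/10 s, in which the tool goes at most 50 mm and 8.59 degrees, less where a joint would pass 70% of its speed; a pose out of reach is approached as far as the arm can. A call with a number of a shift or a turn outside -1 to 1 is refused whole. A call with a gripper value outside its range is refused whole. The fingers move at their own pace and stop on an object; FORCE is the grip in N (left out, the last holds). Time passes only in rows, so rows that do not move let the fingers close. It gives the time, the measured TCP pose, the force, the opening and the grip force at its end, in the units of the state.
- read_state(): the state, without advancing time (a new reading comes with each control period).
- camera(name): name is "scene" or "top"; returns the picture (400x640x3 uint8, red, green, blue); there is no depth.
- calibration(name): a dict with "mtx" (3x3 intrinsics, pixels), "cam_to_world" (4x4, takes a point from camera to world coordinates). Camera axes: x right, y down, z forward; pixel columns grow to the right and rows downward; lengths in mm; the calibration is good to about 2 mm. A picture is of the moment at which its call begins. calibration takes no time and is no camera call.
- sign_off(): hands the job in; it is judged then, once.
Trained networks look in the newest picture that a camera, given by its name, has taken for a name from the list of things; names that differ only in an ending like _2 or _b are one class to them, and where a whole thing is asked for, a point or a joint stands for the part that bears it (a point fixed in the world has none). Each returns a list of dicts, best first, with "conf" (0 to 1); they miss things now and then, are a little off and sometimes report something else, mostly with a low value. They report only what shows in the picture. A call takes as long as a camera call. They do not tell look-alikes from the thing itself.
- regions_of(camera, query): "pixels" (400x640 bool, what is visible of it) and "rect" ([centre column, centre row, width, height] in pixels, round what is visible of it).
The state is a dict: "clock": time; "joints": joint angles; "qd": joint speeds; "effort": joint torques, N m; "eef_pos": TCP position; "eef_rot": TCP orientation; "wrist_force": force on the tool from outside, world axes, zero at the start; "moment": the same for the moment, N m; "finger_gap": finger opening in mm; "finger_force": force on a finger pad.
Only numpy, scipy, OpenCV 4.12 (cv2) and the standard library are available. Lean on these libraries where they do the work, as an engineer would, in place of code of your own. Each camera call takes 0.05 s, during which the arm holds its last target. There are 200 camera calls.

TASK

Sweep the three blue acrylic offcuts across the white assembly board and off its end into the yellow scrap tray, so that all three lie in the tray. Only push them along the board with the fingers: do not pick any of them up. Leave the finished green cross, the red arrow and the screw tin standing where they are.

Things in the scene. Friction and masses are not known exactly. Their poses are not given: they have to be found in the camera images.
- board: White-faced rectangular assembly board, fixed to the bench: 440 (its x) by 400 (its y) mm, its flat smooth top 50 mm above the bench. Origin: centre of its underside, on the bench. A tray stands against each of its two ends, which are at y = -200 and y = +200 mm in its frame; there is no rim or lip on the board. Place and yaw vary a little (yaw up to 0.12 rad).
- scrap_tray: Yellow open sheet-steel scrap tray, fixed, 360 (its x) by 140 (its y) by 45 mm high outside, walls and floor 4 mm, the rims 5 mm below the board's top; a few flat red and green slivers (3 mm) lie in it. It butts against one end of the board, left or right as the start has it, with its axes along the board's. Origin: centre of its underside, on the bench.
- spacer_tray: Grey open tray of the same size at the board's other end, with aluminium spacers in it; fixed. Offcuts do not belong there. Origin: centre of its underside.
- offcut_round: Loose blue acrylic offcut lying flat on the board: long shape with two round ends, 56 (its x) by 30 by 15 mm thick, about 28 g. Origin: centre of its underside.
- offcut_angle: Loose blue acrylic offcut lying flat: a right-angled L, both legs 50 mm long, 20 mm wide, 15 mm thick, about 29 g. Origin: underside, below its centre of mass, which is 19.4 mm in from the outer faces of both legs; legs run from the outer corner along its +x and +y. No point is more than 37 mm from the origin in plan.
- offcut_strip: Loose blue acrylic offcut lying flat: a plain strip 64 (its x) by 24 by 15 mm thick, about 27 g. Origin: centre of its underside.
- cross: Finished sign piece, loose, not to be moved: plus-shaped cross 90 by 90 mm, arms 30 mm wide, 30 mm high, aluminium sides and green face, on the far side of the board (beyond the offcuts as seen from the robot). Origin: centre of its underside.
- arrow: Finished sign piece, loose, not to be moved: chevron-headed arrow 100 mm long (its y, from -50 to +50 mm, head towards +y), head 85 mm wide, bars 22 mm wide, 30 mm high, aluminium sides and red face, on the far side of the board. Origin: underside, middle of its length.
- tin: Small round tin of screws with a blue lid, loose, not to be moved: 42 mm in diameter, 40 mm high, 180 g, standing among the offcuts; it may stand between an offcut and the scrap tray. Origin: centre of its underside.
There are look-alikes about, which are no part of the job. Leave any turquoise look-alike of the offcut_angle alone. Leave any brown look-alike of the offcut_round alone.

How it is judged (in metres and radians):
At the end, for the whole second after the job is handed in: All three offcuts lie at rest inside the yellow scrap tray (their centres within its walls and below its rim), and the cross, the arrow and the tin stand upright within 10 mm of where they started (x of offcut_round in the frame of scrap_tray between -0.174 and 0.174 m and y of offcut_round in the frame of scrap_tray between -0.066 and 0.066 m and z of offcut_round in the frame of scrap_tray between 0 and 0.042 m and linear speed of each of offcut_round, offcut_angle, offcut_strip below 0.02 m/s and x of offcut_angle in the frame of scrap_tray between -0.174 and 0.174 m and y of offcut_angle in the frame of scrap_tray between -0.066 and 0.066 m and z of offcut_angle in the frame of scrap_tray between 0 and 0.042 m and x of offcut_strip in the frame of scrap_tray between -0.174 and 0.174 m and y of offcut_strip in the frame of scrap_tray between -0.066 and 0.066 m and z of offcut_strip in the frame of scrap_tray between 0 and 0.042 m and distance of each of cross, arrow, tin from where it was at the start of the episode below 0.01 m and angle between each of cross, arrow, tin's own z axis and vertical below 0.1 rad); the robot touches nothing.
It fails at once if an offcut is picked up (raised more than 15 mm above the board's top) (z of any of offcut_round, offcut_angle, offcut_strip in the frame of board above 0.065 m).
It fails at once if the cross, the arrow or the tin is moved more than 10 mm (distance of any of cross, arrow, tin from where it was at the start of the episode above 0.01 m).
It also fails if it takes over 67 s, if anything falls off the work surface, if the arm or the gripper's body presses on something with over 40 N, if the wrist force passes 120 N, or if a joint passes its speed limit or range.

## Working session

There is one attempt and no reset: what is moved stays moved. The work goes in short steps, Python scripts to look and compute and a shell command to move; the robot and the scene stay as the last step left them, time stands still between calls to the robot, and variables do not carry over. Pictures are saved under pics/ and viewed, at most 10 in all, crops included, and the job is handed in when it is done.

```bash
mkdir -p pics; cat > h.py <<'E'
from cell import *
import numpy as np, cv2
def px2w(cam,uv,z):
    c=calibration(cam);K=np.array(c["mtx"]);T=np.array(c["cam_to_world"])
    uv=np.atleast_2d(uv).astype(float)
    d=(T[:3,:3]@np.linalg.inv(K)@np.c_[uv,np.ones(len(uv))].T).T
    o=T[:3,3]
    return (o+d*((z-o[2])/d[:,2])[:,None])[:,:2]
def w2px(cam,p):
    c=calibration(cam);K=np.array(c["mtx"]);T=np.linalg.inv(np.array(c["cam_to_world"]))
    q=K@(T[:3,:3]@np.array(p,float)+T[:3,3]);return q[:2]/q[2]
def shot(cam,f,crop=None,s=1):
    im=camera(cam)[:,:,::-1]
    if crop: im=im[crop[1]:crop[3],crop[0]:crop[2]]
    cv2.imwrite(f,cv2.resize(im,None,fx=s,fy=s,interpolation=cv2.INTER_CUBIC))
E
python3 - <<'E'
from h import *
shot("top","pics/a.png",None,1.25);camera("scene")
s=read_state();print({k:np.round(s[k],3) for k in ("clock","eef_pos","eef_rot","finger_gap")})
for n,z in (("board",50),("scrap_tray",45),("spacer_tray",45),("offcut_round",65),("offcut_angle",65),("offcut_strip",65),("cross",80),("arrow",80),("tin",90)):
    for r in regions_of("top",n)[:3]:
        p=r["pixels"];c=cv2.minAreaRect(np.argwhere(p)[:,::-1].astype(np.float32))
        print(n,round(r["conf"],2),np.round(r["rect"]),px2w("top",cv2.boxPoints(c),z).round().tolist(),px2w("top",np.argwhere(p)[:,::-1].mean(0),z).round())
E
```

```text
{'clock': np.float64(0.1), 'eef_pos': array([219.046, 504.245, 204.943]), 'eef_rot': array([-3.141, -0.   ,  2.732]), 'finger_gap': np.float64(94.082)}
board 0.86 [326. 198. 176. 199.] [[336.0, 207.0], [784.0, 214.0], [785.0, -193.0], [340.0, -191.0]] [[548.  10.]]
scrap_tray 0.9 [211. 198.  55. 165.] [[745.0, 358.0], [745.0, 214.0], [367.0, 208.0], [366.0, 349.0]] [[554. 282.]]
spacer_tray 0.73 [441. 196.  64. 170.] [[755.0, -184.0], [758.0, -331.0], [376.0, -334.0], [372.0, -190.0]] [[ 561. -259.]]
offcut_round 0.71 [332.  81.  24.  22.] [[839.0, 27.0], [852.0, -22.0], [820.0, -30.0], [807.0, 19.0]] [[830.  -2.]]
offcut_round 0.64 [285. 173.  21.  20.] [[611.0, 136.0], [633.0, 86.0], [604.0, 73.0], [582.0, 123.0]] [[608. 105.]]
offcut_angle 0.84 [284. 230.  29.  22.] [[470.0, 139.0], [507.0, 102.0], [472.0, 67.0], [435.0, 104.0]] [[478. 102.]]
offcut_angle 0.52 [227. 321.  21.  22.] [[296.0, 257.0], [309.0, 207.0], [263.0, 195.0], [250.0, 244.0]] [[284. 232.]]
offcut_strip 0.7 [372. 173.  21.  33.] [[641.0, -73.0], [646.0, -98.0], [583.0, -111.0], [578.0, -86.0]] [[613. -92.]]
cross 0.92 [276. 122.  38.  43.] [[721.0, 181.0], [785.0, 127.0], [731.0, 64.0], [667.0, 119.0]] [[726. 123.]]
arrow 0.88 [374. 119.  39.  46.] [[724.0, -40.0], [787.0, -85.0], [742.0, -148.0], [678.0, -103.0]] [[727. -96.]]
arrow 0.29 [372. 173.  20.  28.] [[638.0, -72.0], [644.0, -98.0], [581.0, -112.0], [575.0, -87.0]] [[609. -92.]]
tin 0.63 [379. 233.  18.  16.] [[490.0, -86.0], [491.0, -128.0], [456.0, -128.0], [455.0, -86.0]] [[ 473. -107.]]
```

View pics/a.png

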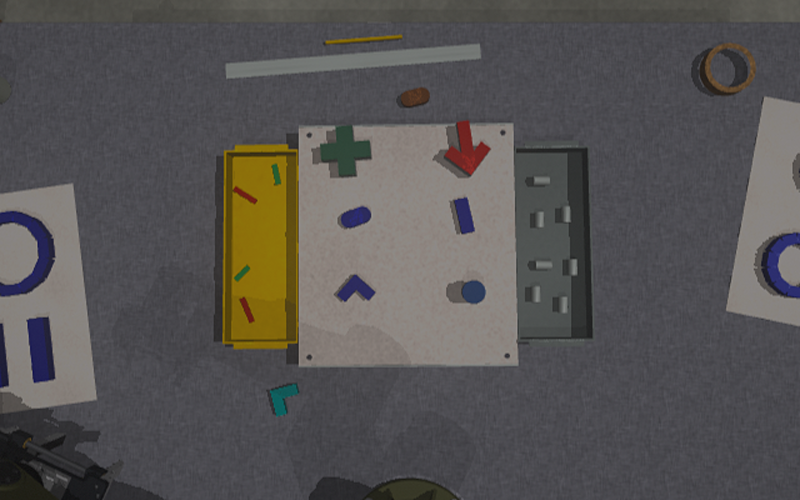

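Pixels (native top image): round could be the blue piece at (285,173) or the brown one at (332,81). Angle could be the blue piece at (284,230) or the turquoise one at (227,321). Strip is blue at (372,173); the blue bars on the side boards are off the assembly board. I choose the blue pieces on the board. The yellow tray is on the left (+y). One close crop to check, while the tool turns in place.

```bash
python3 -c '
from h import *
shot("top","pics/b.png",(235,95,420,295),3)'
python3 -m jog '[[30,[0,0,0],0.046],[30,[0,0,0],0.046],[30,[0,0,0],0.046],[30,[0,0,0],0.046],[30,[0,0,0],0.046],[30,[0,0,0],0.046],[30,[0,0,0],0.046],[30,[0,0,0],0.047]]'
```

```text
clock: 1.4
eef_pos: [219.1, 504.4, 205.5]
eef_rot: [-3.142, -0.0, 1.567]
wrist_force: [0.2, -0.0, -0.6]
finger_gap: 33.8
finger_force: 0.0
```

View pics/b.png

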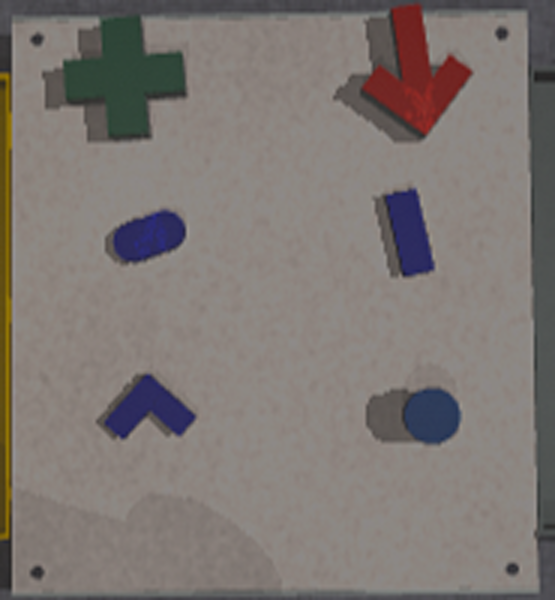

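The crop shows the blue round at (149,236), angle at (148,405), strip at (409,232) and tin at (431,415). The paths toward the tray on the left are clear. Moving above and behind the round.

```bash
python3 -m jog '[[14,[-0.574,0.49,0],0],[14,[-0.574,0.49,0],0],[14,[-0.574,0.49,0],0],[14,[-0.574,0.49,0],0],[14,[-0.574,0.49,0],0],[14,[-0.574,0.49,0],0],[14,[-0.574,0.49,0],0],[14,[-0.574,0.49,0],0],[14,[-0.574,0.49,0],0],[14,[-0.574,0.49,0],0],[14,[-0.574,0.49,0],0],[14,[-0.574,0.49,0],0],[14,[-0.574,0.49,0],0],[14,[-0.574,0.49,0],0],[14,[-0.574,0.49,0],0],[14,[-0.574,0.49,0],0]]'
```

```text
clock: 3.0
eef_pos: [612.8, 44.6, 205.5]
eef_rot: [3.141, -0.0, 1.572]
wrist_force: [-0.2, 0.7, -0.5]
finger_gap: 14.1
finger_force: 0.0
```

```bash
python3 -m jog '[[14,[0,0,0.5],0],[14,[0,0,0.5],0],[14,[0,0,0.5],0],[14,[0,0,0.5],0],[14,[0,0,0.5],0],[14,[0,0,0.3],0],[14,[0,0,0.17],0],[14,[0,0,0],0]]'
python3 -m jog '[[14,[0.2,0,0],0],[14,[0.2,0,0],0],[14,[0.2,0,0],0],[14,[0.2,0,0],0],[14,[0.2,0,0],0],[14,[0.2,0,0],0],[14,[0.2,0,0],0],[14,[0.2,0,0],0],[14,[0,0,0],0]]'
python3 -c '
from h import *
shot("top","pics/c.png",(150,95,420,295),2.9)'
```

```text
clock: 3.8
eef_pos: [611.7, 45.9, 56.4]
eef_rot: [-3.141, 0.0, 1.573]
wrist_force: [-0.1, -0.2, 0.7]
finger_gap: 13.8
finger_force: 0.0
clock: 4.7
eef_pos: [611.7, 127.3, 56.9]
eef_rot: [-3.142, -0.0, 1.574]
wrist_force: [-0.7, -0.5, 0.7]
finger_gap: 13.8
finger_force: 0.0
```

View pics/c.png

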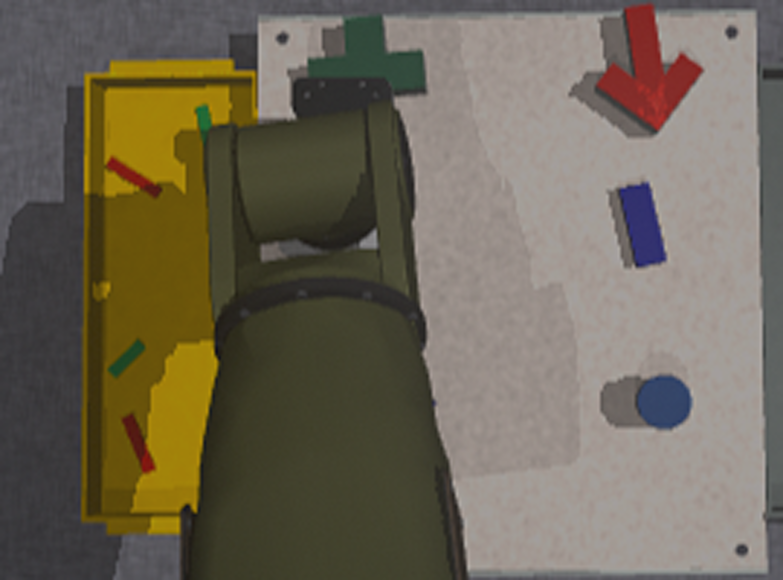

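The arm hides the round at about (310,225), but the cross and everything else are undisturbed. Continuing over the edge.

```bash
python3 -m jog '[[14,[0.2,0,0],0],[14,[0.2,0,0],0],[14,[0.2,0,0],0],[14,[0.2,0,0],0],[14,[0.2,0,0],0],[14,[0.2,0,0],0],[14,[0.2,0,0],0],[14,[0.2,0,0],0],[14,[0.2,0,0],0],[14,[0.2,0,0],0],[14,[0.2,0,0],0],[14,[0,0,0],0]]'
python3 -m jog '[[30,[0,0,-0.5],0],[30,[0,0,-0.5],0],[30,[-0.6,-0.4,-0.5],0],[30,[-0.6,-0.4,0],0],[30,[-0.6,-0.4,0],0],[30,[-0.6,-0.4,0],0],[30,[-0.6,-0.4,0],0],[30,[-0.6,-0.4,0],0],[30,[-0.6,-0.15,0],0],[30,[0,0,0],0]]'
python3 -c '
from h import *
shot("top","pics/d.png",(150,95,420,295),2.9);shot("scene","pics/e.png",None,1.25)'
```

```text
clock: 5.95
eef_pos: [611.5, 237.2, 56.9]
eef_rot: [3.142, -0.0, 1.574]
wrist_force: [-0.5, -0.3, 0.1]
finger_gap: 13.6
finger_force: 0.0
clock: 6.95
eef_pos: [483.7, 23.1, 132.3]
eef_rot: [3.141, 0.0, 1.57]
wrist_force: [0.4, 0.0, -0.4]
finger_gap: 29.7
finger_force: 0.0
```

View pics/d.png

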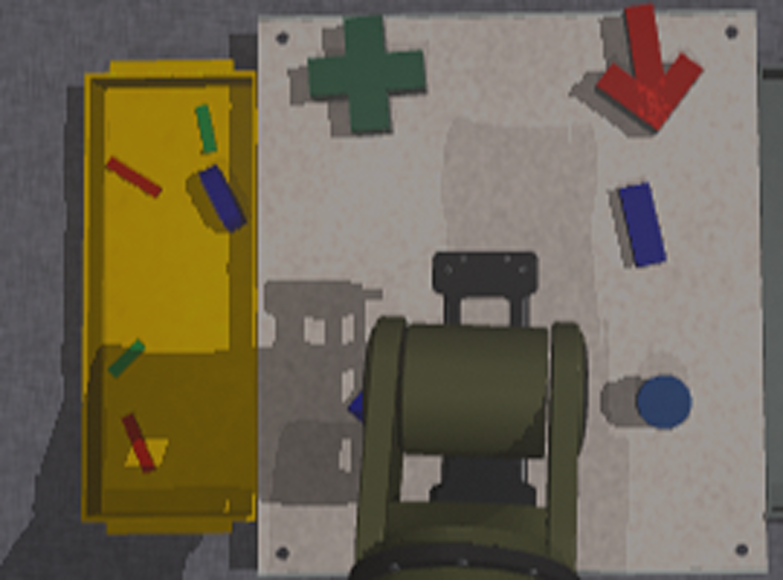

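The round is in the tray at (222,198). The cross, arrow and tin haven't moved. Next is the angle.

```bash
python3 -m jog '[[30,[0,-0.1,0.5],0],[30,[0,0,0.5],0],[30,[0,0,0.35],0],[30,[0,0,0.16],0],[30,[0,0,0],0],[30,[0.2,0,0],0],[30,[0.2,0,0],0],[30,[0.2,0,0],0],[30,[0.2,0,0],0],[30,[0.2,0,0],0],[30,[0.2,0,0],0],[30,[0.2,0,0],0],[30,[0.2,0,0],0],[30,[0.2,0,0],0],[30,[0.2,0,0],0]]'
python3 -m jog '[[30,[0.2,0,0],0],[30,[0.2,0,0],0],[30,[0.2,0,0],0],[30,[0.2,0,0],0],[30,[0.2,0,0],0],[30,[0.2,0,0],0],[30,[0.2,0,0],0],[30,[0.2,0,0],0],[30,[0.2,0,0],0],[30,[0.2,0,0],0],[30,[0.2,0,0],0],[30,[0,0,0],0]]'
python3 -m jog '[[34,[0,0,-0.5],0],[34,[0,0,-0.5],0],[34,[0,0,-0.5],0],[34,[-0.6,0.2,0],0],[34,[-0.6,0.2,0],0],[34,[-0.6,0.2,0],0],[34,[-0.6,0.2,0],0],[34,[-0.6,0.2,0],0],[34,[0,0,0],0]]'
python3 -c '
from h import *
shot("top","pics/f.png",(150,95,420,295),2.9)'
```

```text
clock: 8.55
eef_pos: [479.3, 126.5, 56.4]
eef_rot: [-3.142, -0.0, 1.572]
wrist_force: [0.4, -0.8, 0.4]
finger_gap: 30.5
finger_force: 0.1
clock: 9.75
eef_pos: [479.0, 236.8, 56.4]
eef_rot: [3.141, -0.0, 1.574]
wrist_force: [0.5, 0.1, 0.2]
finger_gap: 30.3
finger_force: 0.0
clock: 10.65
eef_pos: [530.1, 82.8, 131.4]
eef_rot: [3.141, 0.0, 1.569]
wrist_force: [-0.9, 0.3, 0.5]
finger_gap: 34.4
finger_force: 0.0
```

View pics/f.png

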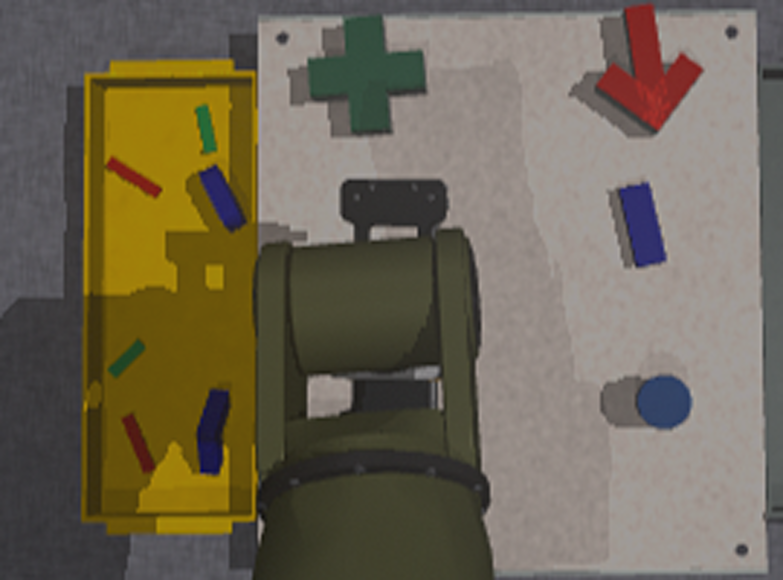

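The angle is in the tray at (212,430). Now the strip: I'll yaw the tool about 11° to sit square to its long face, and push along its normal so it lands between the other two.

```bash
python3 -m jog '[[34,[-0.572,0.228,0],0],[34,[-0.572,0.228,0],0],[34,[-0.572,0.228,0],0],[34,[-0.572,0.228,0],0],[34,[-0.572,0.228,0],0],[34,[-0.572,0.228,0],0],[34,[-0.572,0.228,0],0],[34,[-0.572,0.228,0],0],[34,[0,0,0],-0.03],[34,[0,0,0],-0.032],[34,[0,0,0],0]]'
python3 -m jog '[[34,[0,0,0.5],0],[34,[0,0,0.5],0],[34,[0,0,0.33],0],[34,[0,0,0.16],0],[34,[0,0,0],0]]'
python3 -c '
from h import *
shot("top","pics/g.png",(300,95,430,295),3)'
```

```text
clock: 11.8
eef_pos: [621.0, -141.9, 131.2]
eef_rot: [-3.141, -0.0, 1.77]
wrist_force: [-0.2, 0.5, -0.7]
finger_gap: 34.0
finger_force: 0.0
clock: 12.3
eef_pos: [620.6, -142.1, 56.2]
eef_rot: [-3.14, -0.001, 1.766]
wrist_force: [-0.4, 0.3, 0.4]
finger_gap: 33.7
finger_force: 0.0
```

View pics/g.png

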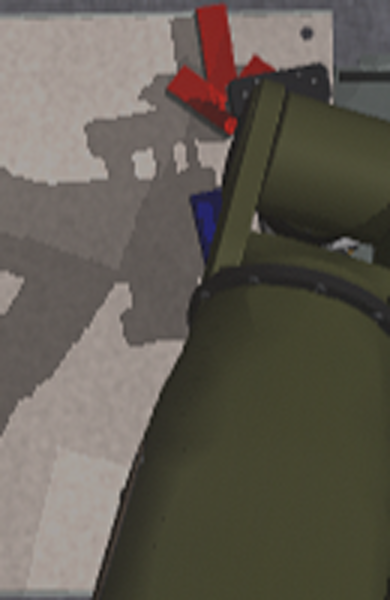

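The strip at (205,225) and the arrow haven't moved, and the fingers are down behind the strip. Pushing.

```bash
python3 -m jog '[[34,[0.2,0,0],0],[34,[0.2,0,0],0],[34,[0.2,0,0],0],[34,[0.2,0,0],0],[34,[0.2,0,0],0],[34,[0.2,0,0],0],[34,[0.2,0,0],0],[34,[0.2,0,0],0],[34,[0.2,0,0],0],[34,[0.2,0,0],0],[34,[0.2,0,0],0],[34,[0.2,0,0],0],[34,[0.2,0,0],0],[34,[0.2,0,0],0],[34,[0.2,0,0],0],[34,[0.2,0,0],0],[34,[0.2,0,0],0],[34,[0.2,0,0],0],[34,[0.2,0,0],0],[34,[0.2,0,0],0]]'
python3 -m jog '[[34,[0.2,0,0],0],[34,[0.2,0,0],0],[34,[0.2,0,0],0],[34,[0.2,0,0],0],[34,[0.2,0,0],0],[34,[0.2,0,0],0],[34,[0.2,0,0],0],[34,[0.2,0,0],0],[34,[0.2,0,0],0],[34,[0.2,0,0],0],[34,[0.2,0,0],0],[34,[0.2,0,0],0],[34,[0.2,0,0],0],[34,[0.2,0,0],0],[34,[0.2,0,0],0],[34,[0.2,0,0],0],[34,[0.2,0,0],0],[34,[0.2,0,0],0],[34,[0.2,0,0],0],[34,[0,0,0],0]]'
python3 -m jog '[[34,[0,0,-0.5],0],[34,[0,0,-0.5],0],[34,[0,0,-0.5],0],[34,[-0.6,0,-0.3],0],[34,[-0.6,0,-0.3],0],[34,[-0.6,0,0],0],[34,[-0.6,0,0],0],[34,[-0.6,0,0],0],[34,[0,0,0],0]]'
python3 -c '
from h import *
shot("top","pics/i.png",(150,95,420,295),2.9);shot("scene","pics/j.png",None,1.25)'
```

```text
clock: 14.35
eef_pos: [581.7, 54.1, 57.0]
eef_rot: [3.142, 0.0, 1.767]
wrist_force: [-0.3, -0.0, -0.0]
finger_gap: 33.8
finger_force: 0.1
clock: 16.35
eef_pos: [544.5, 240.8, 56.9]
eef_rot: [3.142, -0.0, 1.768]
wrist_force: [-0.3, 0.6, -0.2]
finger_gap: 33.7
finger_force: 0.0
clock: 17.25
eef_pos: [574.6, 89.4, 161.9]
eef_rot: [-3.142, 0.001, 1.764]
wrist_force: [0.2, 0.3, 0.4]
finger_gap: 33.9
finger_force: 0.0
```

View pics/i.png

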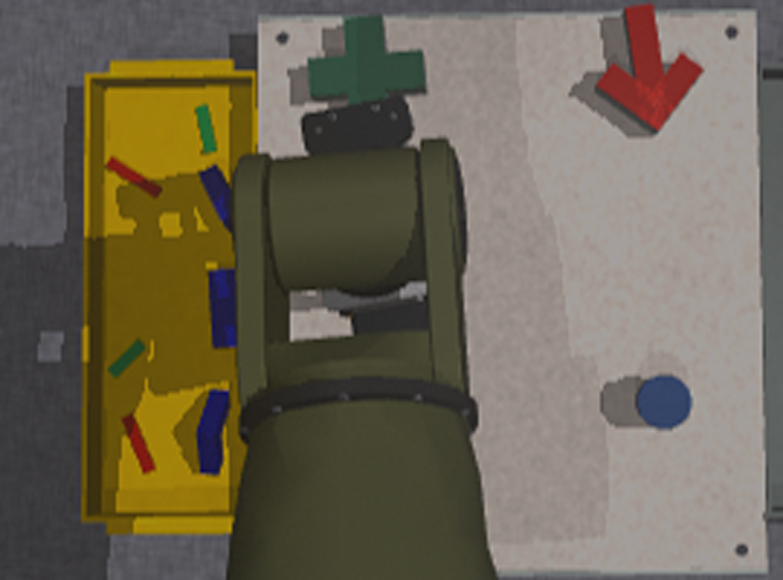

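View pics/j.png

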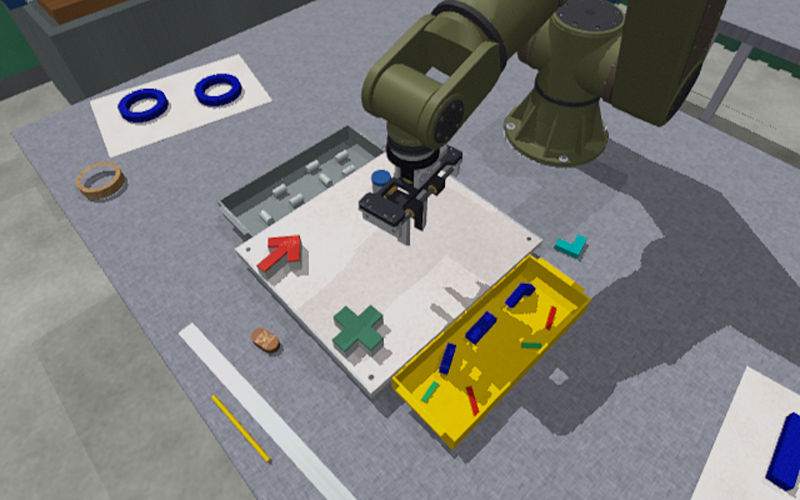

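All three are in the tray. One close crop to make sure none hangs on the rim.

```bash
python3 -c '
from h import *
shot("scene","pics/k.png",(310,195,480,365),3.5)'
```

```text
(no output)
```

View pics/k.png

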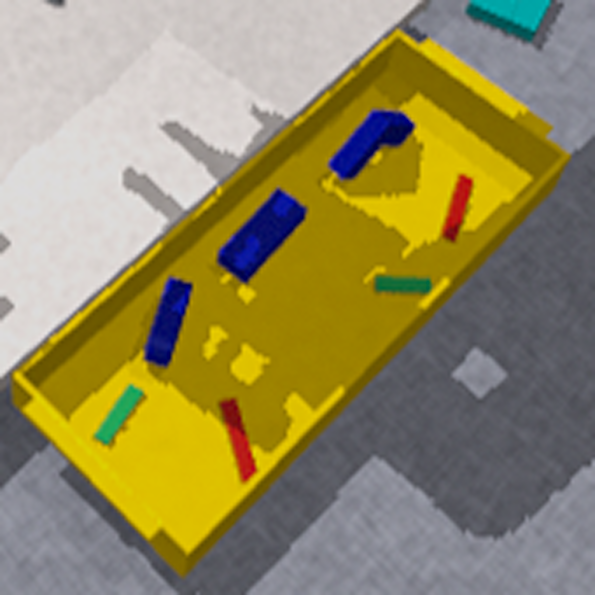

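The round (168,322), strip (262,235) and angle (370,145) all lie inside the walls, below the rim. Handing in.

```bash
python3 -c '
from cell import *
print(sign_off())'
```

```text
the job is handed in; nothing more can be done
None
```

I pushed all three blue offcuts into the yellow scrap tray and handed the job in at about 17 s; the last pictures show the cross, arrow and tin where they started, but the hand-in gave no verdict.

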